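Wind the screen press to its stop and press the plunger

TASK

Lift the screw jar off the phone in the screen press and stand it upright in the grey tray beside the other jars. Then wind the press's handwheel until the carriage touches its stops, and only then push the plunger head fully down for a moment and let it spring back up. Leave everything else where it is.

Things in the scene. Friction and masses are not known exactly. Their poses are not given: they have to be found in the camera images.
- press: Phone screen press, fixed; z up. Origin: at table height. Base plate x +-72, y -100 to +130, 12 mm thick. A phone lies in it (x +-36, y -45 to 105, glass at z = 20 mm) between two rails along y at x = +-55 mm (tops at z = 27 mm), on which a bridge carriage runs. Handwheel at its -y end (hub at x -60, y -165, z 85 mm), its axis leaning 35 degrees from vertical towards -y.
- stop (a point): Middle of the two dark stop collars on the rails (centres 55 mm either side along the press's x, each 20 x 16 mm, tops at z = 34 mm), on their faces towards the carriage, at z = 23 mm.
- lamp (a point): Centre of the white lamp bar fixed to the press, which hangs above the wheel's inner (+y) side: 130 (along the press's x) x 24 x 20 mm, its underside 212 mm above the table, held by a post of diameter 14 mm at press x 15, y -120 mm.
- carriage (a joint): Slide of the bridge carriage along the press's +y, in m: 0 is the parked end, 0.080 is touching the stop collars. The bridge is 34 mm thick in y (middle at press y = -30 mm + slide), 130 mm wide, crossbar from z = 60 to 78 mm. Only the handwheel drives it; it cannot be pushed by hand.
- wheel (a joint): Angle of the handwheel in rad; grows clockwise as seen looking onto the wheel's face, which drives the carriage towards the stop. Carriage slide = 0.003979 x angle; 20.1 rad at the stop. Needs about 4 N at the crank knob.
- wheel_hub (a point): Centre of the handwheel (dark spoked rim, diameter 100 mm over all, rim 12 mm thick), in the rim's middle plane. Its z axis is the wheel's axis, pointing out of the face (up and towards the press's -y); its x axis points from the hub to the crank knob; it turns with the wheel.
- knob_mid (a point): Middle of the crank knob: a black cylinder, diameter 18 mm, standing on the wheel parallel to the wheel's axis at 36 mm from the hub, from 7 to 43 mm above the rim's middle plane; this point is 25 mm above it. The knob spins freely on its pin.
- plunger (a joint): Travel of the spring plunger in m: 0 up, 0.012 fully down on the phone glass. Needs about 2 N to start and 6.5 N at the stop; springs back up.
- plunger_top (a point): Centre of the top face of the plunger's round black head (diameter 32 mm, 11 mm thick) in the middle of the bridge carriage; 117 mm above the table when up.
- jar: Screw jar left standing on the phone in the press: a closed aluminium can, diameter 36 mm, 34 mm tall, with a black cap (diameter 33 mm) up to 48 mm. Origin: centre of its foot.
- tray: Shallow grey tray, fixed to the table, 210 (x) x 140 (y) mm outside, wall and floor 4 mm thick, rim 14 mm high. Origin: centre of its underside.
- jar_b: Screw jar standing in the tray, same make as jar; leave it alone.
- jar_c: Screw jar standing in the tray, same make as jar; leave it alone.
- phone: Loose phone lying on the mat, 150 (x) x 72 (y) x 8 mm; bystander, in front of the fixed microscope that stands at the far right. Origin: centre of its underside.
- screwdriver: Screwdriver, about 150 mm long, lying along its x; bystander. Origin near its middle.
- bottle: Slim white bottle, diameter 40, 110 mm tall, standing; bystander. Origin: centre of its foot.
- spraycan: Spray can, diameter 62, 190 mm tall, standing; bystander. Origin: centre of its foot.
- reel: Flat white reel, diameter 56, 20 mm tall, lying on its flange; bystander. Origin: centre of its underside.
Things that resemble listed ones, but are neither listed nor needed, are in the scene too. Leave any orange or pink look-alike of the jar alone.

How it is judged (in metres and radians):
On the way, in this order (a step that is already met when the one before it is completed fails the run):
1. the jar stands upright in the tray, let go (x of jar in the frame of tray between -0.09 and 0.09 m and y of jar in the frame of tray between -0.055 and 0.055 m and z of jar in the frame of tray below 0.01 m and angle between jar's own z axis and vertical below 0.1 rad and linear speed of jar below 0.03 m/s and contact force between jar and the fingers below 0.1 N), for 0.2 s.
2. the carriage is wound onto its stops (within 1.5 mm) (value of joint carriage above 0.0785 m), for 0.2 s.
3. the plunger is pressed down (within 1.5 mm of its stop) with the carriage on its stops (value of joint carriage above 0.0785 m and value of joint plunger above 0.0105 m), for 0.1 s.
At the end, for the whole second after the job is handed in: The jar stands upright (within 0.1 rad) and at rest on the tray's floor; the carriage is within 1.5 mm of its stops; the plunger is back up (within 2 mm) (x of jar in the frame of tray between -0.09 and 0.09 m and y of jar in the frame of tray between -0.055 and 0.055 m and z of jar in the frame of tray below 0.01 m and angle between jar's own z axis and vertical below 0.1 rad and linear speed of jar below 0.03 m/s and value of joint carriage above 0.0785 m and value of joint plunger below 0.002 m and velocity of joint carriage below 0.005 m/s); the robot touches nothing.
It fails at once if the plunger is pressed while the carriage is away from its stop (value of joint plunger above 0.004 m and value of joint carriage below 0.076 m).
It fails at once if the jar is knocked over (angle between jar's own z axis and vertical above 0.8 rad).
It fails at once if a bystander is shifted by more than 25 mm (distance of any of jar_b, jar_c, phone, screwdriver, bottle, spraycan, reel from where it was at the start of the episode above 0.025 m).
It fails at once if a standing bystander is tipped (angle between any of jar_b, jar_c, bottle, spraycan's own z axis and vertical above 0.3 rad).
It also fails if it takes over 72 s, if anything falls off the work surface, if the arm or the gripper's body presses on something with over 40 N, if the wrist force passes 120 N, or if a joint passes its speed limit or range.

ROBOT

A 6-joint arm with a two-finger parallel gripper is mounted at the origin on the work surface. World frame = base frame: x ahead of the robot, y to its left, z up, the work surface at z = 0. Lengths are in m, angles in degrees, forces in N, time in s.
With the tool pointing down it reaches from about 0.3 to 0.75 m from the base axis. Payload 8.5 kg.
Tool frame: the origin (TCP) lies midway between the tips of the shut fingers; the grasp point (between the pads) lies 19 mm behind it (env.grasp_offset is the distance from the TCP to the grasp point, in m); z points along the fingers, y is the line along which they close (so a half turn about z gives the same grasp; the last joint's range is limited). The gripper opens to 85 mm and grips with 20 to 120 N. Pads are 22 mm wide; open, the fingers measure 114 mm over their backs; the gripper's body (76 mm by 85 mm) begins 54 mm behind the grasp point. The pads swing forward as they close: fully open they stand 13 mm farther back than shut.
Start: joints at [55.674, 21.807, 74.336, -0, 83.858, -12.336], TCP at [0.206, 0.51, 0.231] pointing down, gripper open.
Joint ranges: [-178.18, 178.18], [-50.72, 133.34], [12.68, 142.11], [-81.47, 261.47], [9.98, 163.14], [-165.26, 165.26]. Speed limits (degrees/s): [136.94, 136.94, 180, 180, 180, 180].

INTERFACE

Orientations are given as a 3x3 rotation matrix whose columns are the frame's x, y, z axes.
In Python, from rig import env gives the robot as it stands.
- The arm moves only by the tool servo_tool, never from a script. Its argument "deltas" is text: rows parted by semicolons, each of 7 numbers parted by spaces: the opening, from 0 (shut) to 1 (fully open), then the shift along the tool's x, y, z in mm, then the turn, a rotation vector about the tool's x, y, z in rad. A call has 1 to 8 rows; each row shifts and turns the commanded pose from where the row before left it, along the tool's axes as they then stand; what a row does not reach is not made up. A row lasts 1/12 s, in which the tool goes at most 41.7 mm and 7.16 degrees, less where a joint would pass 70% of its speed; a pose out of reach is approached as far as the arm can. A call is refused whole if a number of a shift passes 41.7 or a number of a turn 0.125, either way. A call with a gripper value outside its range is refused whole. The fingers move at their own pace and stop on an object; "newtons" is the grip in N (left out, the last holds). Time passes only in rows, so rows that do not move let the fingers close. It gives the time, the measured TCP pose, the force, the opening and the grip force at its end, in the units of the state.
- env.observe(): the state, without advancing time (a new reading comes with each control period).
- env.get_image(name): name is "scene" or "side" or "wrist"; returns a dict with "img" (384x512x3 uint8, red, green, blue), "depth" (384x512 float32, m along the optical axis (not along the pixel's ray), 0 where there is no reading), "camera_matrix" (3x3 intrinsics, pixels), "D" ([k1, k2, p1, p2, k3] as OpenCV has them; the pictures are not rectified), "world_to_cam" (4x4, takes a point from world to camera coordinates). Camera axes: x right, y down, z forward; pixel columns grow to the right and rows downward; lengths in m; the calibration is good to about 2 mm. A picture is of the moment at which its call begins.
- env.close_job(): hands the job in; it is judged then, once.
Trained networks look in a picture, given as the dict that the camera call returned (one of the last four; its "shot" number tells which), for a name from the list of things; names that differ only in an ending like _2 or _b are one class to them, and where a whole thing is asked for, a point or a joint stands for the part that bears it (a point fixed in the world has none). Each returns a list of dicts, best first, with "conf" (0 to 1); they miss things now and then, are a little off and sometimes report something else, mostly with a low value. They report only what shows in the picture. A call takes as long as a camera call. They do not tell look-alikes from the thing itself.
- env.spot_in(name, picture): "bbox" ([centre column, centre row, width, height] in pixels, round what is visible of it).
- env.spot_point(name, picture): "uv" ([column, row] in pixels: a listed point, or the origin of a listed thing).
The state is a dict: "time_s": time; "q": joint angles; "qvel": joint speeds; "joint_efforts": joint torques, N m; "position": TCP position; "tool_rot": TCP orientation; "ft_force": force on the tool from outside, world axes, zero at the start; "wrist_torque": the same for the moment, N m; "grip_width": finger opening in m; "gripper_force": force on a finger pad.
Only numpy, scipy, OpenCV 4.12 (cv2) and the standard library are available. Lean on these libraries where they do the work, as an engineer would, in place of code of your own. Each camera call takes 0.05 s, during which the arm holds its last target. There are 200 camera calls.

## Working session

There is one attempt and no reset: what is moved stays moved. The work goes in short steps, Python scripts to look and compute and a tool call to move; the robot and the scene stay as the last step left them, time stands still between calls to the robot, and variables do not carry over. Pictures are saved under pics/ and viewed, at most 10 in all, crops included, and the job is handed in when it is done.

Besides the shell and the picture viewer there is one more tool, called after "Request:" by a JSON object that holds its "fn" and its "kwargs". servo_tool: Moves the arm, as the interface text tells. Its arguments: {"type":"object","properties":{"deltas":{"type":"string"},"newtons":{"type":"number"}},"required":["deltas"]}

```bash
mkdir -p pics; ls; cat > h.py <<'E'
import numpy as np, cv2
from rig import env
def ray(p,uv):
    n=cv2.undistortPoints(np.array([[uv]],float),np.array(p["camera_matrix"]),np.array(p["D"]))[0,0]
    T=np.linalg.inv(np.array(p["world_to_cam"])); return T[:3,3],T[:3,:3]@np.array([n[0],n[1],1.])
def at_z(p,uv,z):
    o,d=ray(p,uv); return o+d*(z-o[2])/d[2]
def at_d(p,uv):
    u,v=int(round(uv[0])),int(round(uv[1])); D=p["depth"][max(v-1,0):v+2,max(u-1,0):u+2]; D=D[D>0]
    o,d=ray(p,uv); return o+d*np.median(D) if len(D) else None
def proj(p,X):
    W=np.array(p["world_to_cam"]); r=cv2.Rodrigues(W[:3,:3])[0]
    return cv2.projectPoints(np.array(X,float).reshape(-1,3),r,W[:3,3],np.array(p["camera_matrix"]),np.array(p["D"]))[0][:,0]
def save(p,f,box=None,s=1):
    im=p["img"][:,:,::-1]
    if box: im=im[box[1]:box[3],box[0]:box[2]]
    cv2.imwrite("pics/"+f,cv2.resize(im,None,fx=s,fy=s,interpolation=cv2.INTER_CUBIC))
E
cat > a.py <<'E'
from h import *
np.set_printoptions(precision=4,suppress=True)
for c in ("scene","side"):
    p=env.get_image(c); save(p,c+"0.png",s=1.5)
    print(c,np.linalg.inv(np.array(p["world_to_cam"]))[:3,3])
    for n in ("press","stop","lamp","wheel_hub","knob_mid","plunger_top","jar","tray"):
        for r in env.spot_point(n,p)[:4]:
            print(n,r["conf"],np.array(r["uv"]),at_d(p,r["uv"]))
print(env.observe())
E
python3 a.py
```

```text
pics
scene [1.3619 0.2103 0.7762]
press 0.84 [247.7 233.6] [ 0.7912 -0.0091  0.1894]
press 0.74 [141.5 215. ] [ 0.6463 -0.3981  0.0077]
stop 0.73 [271.5 236.5] [0.6436 0.0011 0.0488]
lamp 0.55 [218.8 147.3] [ 0.5517 -0.1796  0.2307]
wheel_hub 0.54 [213.9 177.9] [ 0.5093 -0.2223  0.0926]
knob_mid 0.53 [217.3 170.4] [ 0.4748 -0.2265  0.0961]
plunger_top 0.69 [239.4 200.3] [ 0.6075 -0.1023  0.1154]
plunger_top 0.16 [214.6 178.9] [ 0.5157 -0.217   0.0946]
jar 0.82 [318.5 255.2] [0.6406 0.1296 0.0207]
jar 0.77 [288.2 289.4] [0.778  0.0866 0.0264]
jar 0.68 [348.5 236.4] [0.5356 0.1919 0.013 ]
jar 0.56 [400.6 262.5] [0.5831 0.3355 0.0096]
tray 0.82 [393.4 244.2] [0.513  0.3135 0.0025]
side [ 0.3048 -0.7463  0.8409]
press 0.63 [255.7 236.9] [ 0.5963 -0.1069  0.0204]
stop 0.83 [250.1 210.9] [ 0.5415 -0.1886  0.2299]
stop 0.74 [315.1 319. ] [ 0.635  -0.408   0.0069]
lamp 0.56 [249.1 209.9] [ 0.5402 -0.1853  0.2307]
lamp 0.2 [178.5 179.6] [0.4435 0.2548 0.0111]
wheel_hub 0.84 [242.4 261.4] [ 0.5069 -0.225   0.089 ]
knob_mid 0.48 [229.3 269.3] [ 0.4629 -0.2474  0.106 ]
jar 0.72 [226.  322.6] [ 0.419  -0.3375  0.0203]
jar 0.6 [177.9 175.8] [0.4436 0.2556 0.0284]
jar 0.6 [234.9 191.2] [0.6109 0.1142 0.0174]
jar 0.59 [275.4 194.2] [0.7451 0.0648 0.0005]
tray 0.58 [195.3 168.6] [0.5201 0.3049 0.0031]
{'time_s': 0.9, 'q': array([ 55.6739,  21.8076,  74.3363,   0.0004,  83.8565, -12.3335]), 'qvel': array([-0.0286, -0.0049, -0.0173, -0.1341,  0.1064, -0.0004]), 'joint_efforts': array([ -0.0007, -44.8328, -23.146 ,  -0.0003,   0.0005,   0.    ]), 'position': array([0.2059, 0.51  , 0.2313]), 'tool_rot': array([[-0.9272,  0.3745, -0.    ],
       [ 0.3745,  0.9272, -0.    ],
       [ 0.    , -0.    , -1.    ]]), 'ft_force': array([ 0.5723, -0.004 ,  0.6739]), 'wrist_torque': array([0.0555, 0.0256, 0.0118]), 'gripper_force': 0.0, 'grip_width': 0.085081583709948}
```

View pics/scene0.png

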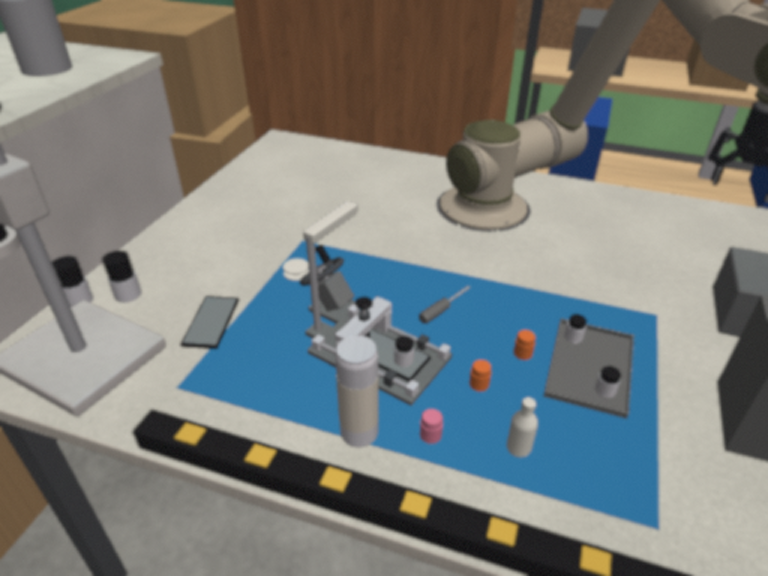

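View pics/side0.png

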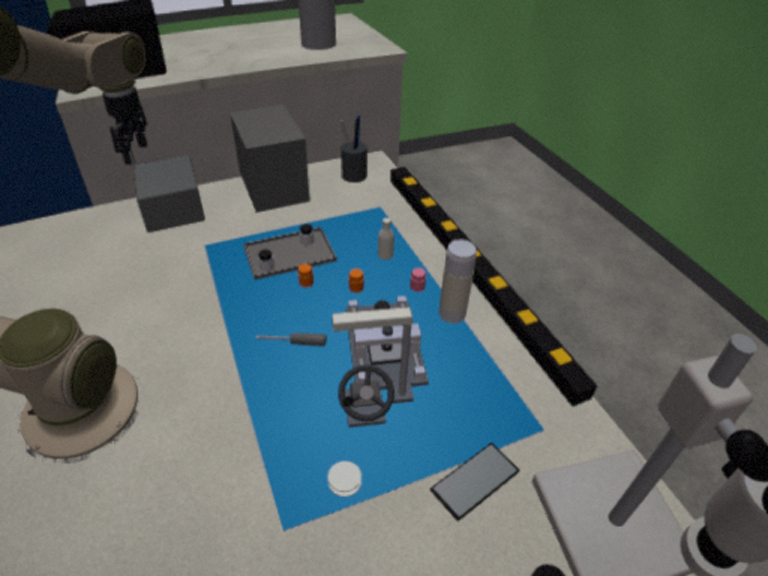

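```bash
cat > b.py <<'E'
from h import *
np.set_printoptions(precision=4,suppress=True)
def cloud(p):
    D=p["depth"]; v,u=np.nonzero(D>0); uv=np.stack([u,v],1).astype(float)
    n=cv2.undistortPoints(uv[:,None],np.array(p["camera_matrix"]),np.array(p["D"]))[:,0]
    d=D[v,u].astype(float); T=np.linalg.inv(np.array(p["world_to_cam"]))
    return (np.c_[n*d[:,None],d])@T[:3,:3].T+T[:3,3]
if __name__=="__main__":
    P=[]
    for c,b in (("scene",(190,120,340,290)),("side",(210,180,300,300))):
        p=env.get_image(c); save(p,c+"1.png",b,4 if c=="scene" else 4.8); X=cloud(p); P.append(X)
        m=(abs(X[:,0]-.6)<.2)&(abs(X[:,1]+.07)<.25)
        for n,z0,z1 in (("lamp",.222,.24),("bar",.073,.084),("plate",.008,.016),("rail",.023,.031)):
            Y=X[m&(X[:,2]>z0)&(X[:,2]<z1)]
            print(c,n,len(Y),cv2.minAreaRect(Y[:,:2].astype(np.float32)) if len(Y)>4 else 0,np.median(Y,0) if len(Y) else 0)
        m=(X[:,2]>.003)&(X[:,2]<.018)&(abs(X[:,0]-.515)<.14)&(abs(X[:,1]-.31)<.12)
        print("tray",cv2.minAreaRect(X[m][:,:2].astype(np.float32)))
    np.save("c.npy",np.vstack(P))
E
python3 b.py
```

```text
scene lamp 322 ((0.5398448705673218, -0.18113496899604797), (0.026295674964785576, 0.12891237437725067), 76.0641098022461) [ 0.5474 -0.1804  0.2306]
scene bar 479 ((0.6129165887832642, -0.0950339138507843), (0.39587274193763733, 0.13273154199123383), 45.18041229248047) [ 0.5946 -0.1023  0.0774]
scene plate 1141 ((0.534667432308197, -0.06903669238090515), (0.5459970235824585, 0.3383067548274994), 52.722373962402344) [ 0.6139 -0.0326  0.0115]
scene rail 450 ((0.5982716083526611, -0.030486226081848145), (0.38184794783592224, 0.3267792761325836), 61.76362609863281) [ 0.6    -0.0067  0.0258]
tray ((0.5158606171607971, 0.3089647889137268), (0.2786370813846588, 0.23757968842983246), 0.3783944845199585)
side lamp 465 ((0.5363597273826599, -0.1844618320465088), (0.026429425925016403, 0.12971258163452148), 75.61845397949219) [ 0.534  -0.1875  0.2296]
side bar 537 ((0.6074069142341614, -0.11607547104358673), (0.37219780683517456, 0.1482548713684082), 36.96010971069336) [ 0.5659 -0.1101  0.0767]
side plate 933 ((0.6016497611999512, -0.05925452709197998), (0.39299747347831726, 0.4831176996231079), 2.7436420917510986) [ 0.5865 -0.1451  0.0115]
side rail 301 ((0.6178714632987976, -0.060353755950927734), (0.35755065083503723, 0.4908832907676697), 3.84548282623291) [ 0.5889 -0.006   0.0256]
tray ((0.5267494320869446, 0.3065922260284424), (0.21814660727977753, 0.24687300622463226), 86.4700927734375)
```

```bash
cat > c.py <<'E'
from h import *
np.set_printoptions(precision=4,suppress=True)
X=np.load("c.npy"); N=len(X); 
n1=None
for yaw in (-14.2,):
    a=np.radians(yaw); R=np.array([[np.cos(a),-np.sin(a)],[np.sin(a),np.cos(a)]])
    L=(X[:,:2])@R  # press-aligned coords
    c=np.array([.603,-.103])@R
    def sel(z0,z1,dx,dy,cc=c):
        m=(X[:,2]>z0)&(X[:,2]<z1)&(abs(L[:,0]-cc[0])<dx)&(abs(L[:,1]-cc[1])<dy); return L[m]
    B=sel(.0745,.0805,.09,.03); r=cv2.minAreaRect(B.astype(np.float32)); print("bar",r, np.percentile(B,[1,99],axis=0)-c, np.array(r[0])@R.T)
    Pp=sel(.009,.0145,.1,.3); print("plate pct",np.percentile(Pp,[.5,2,10,90,98,99.5],axis=0)-c)
    Q=sel(.024,.03,.1,.3); h=np.histogram(Q[:,0]-c[0],np.arange(-.08,.08,.004)); print("rails",h[0],h[1][0])
    H=sel(.107,.121,.03,.03); print("plung",H.mean(0)-c,np.percentile(H,[2,98],axis=0)-c)
    J=sel(.058,.075,.03,.03,c+[0,.085]); print("jar",len(J),np.percentile(J,[0,2,98,100],axis=0)-c, np.array(cv2.minEnclosingCircle(J.astype(np.float32))[0])@R.T)
E
python3 c.py
```

```text
bar ((0.6102257370948792, 0.05467763543128967), (0.039271555840969086, 0.13159291446208954), 89.10523986816406) [[-0.0625 -0.0116]
 [ 0.0647  0.0253]] [ 0.605  -0.0967]
plate pct [[-0.0916 -0.2966]
 [-0.0855 -0.2896]
 [-0.0612 -0.1291]
 [ 0.0682  0.1466]
 [ 0.0825  0.1992]
 [ 0.0963  0.2375]]
rails [ 0  0  0  0  9 18 48 40 28 15  6 14  3  5 10  7  0  0  0  0  2  2  4  6
  9 11  0  1  0  0  0  5 11 40 47 23 26  1  0] -0.08
plung [0.0044 0.0109] [[-0.0095 -0.0047]
 [ 0.016   0.0237]]
jar 167 [[-0.0119  0.0805]
 [-0.0098  0.0824]
 [ 0.02    0.1127]
 [ 0.0227  0.1133]] [ 0.6307 -0.0095]
```

View pics/scene1.png

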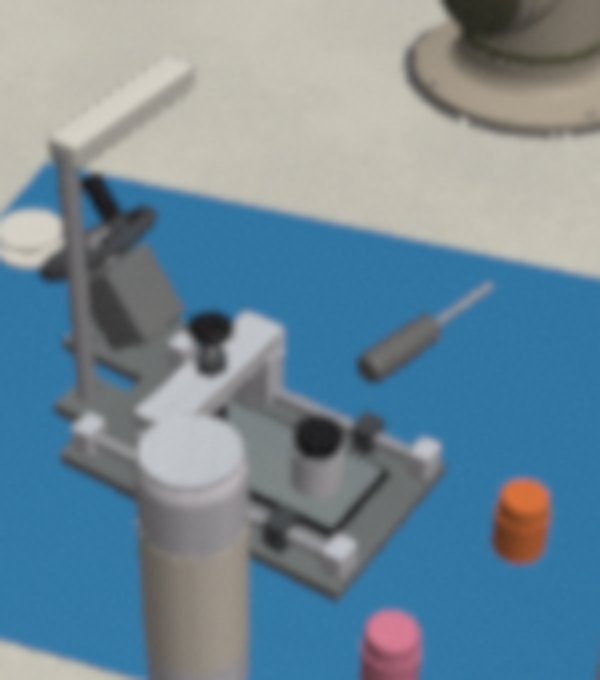

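View pics/side1.png

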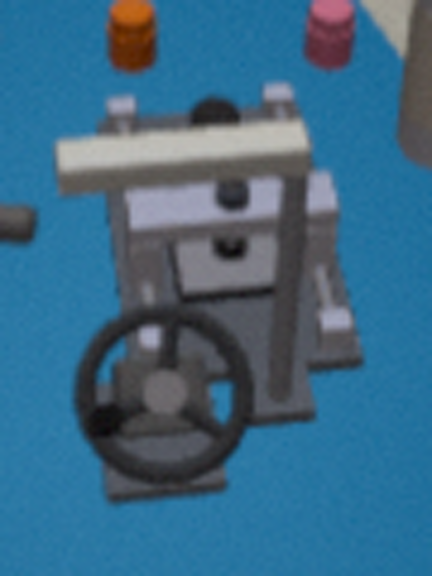

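```bash
cat > fit.py <<'E'
from h import *
from b import cloud
from scipy.optimize import least_squares
np.set_printoptions(precision=4,suppress=True)
def sdf(P,c,h):
    q=abs(P-c)-h; return np.linalg.norm(np.maximum(q,0),axis=1)+np.minimum(q.max(1),0)
def cyl(P,c,r,z0,z1):
    q=np.c_[np.hypot(P[:,0]-c[0],P[:,1]-c[1])-r,abs(P[:,2]-(z0+z1)/2)-(z1-z0)/2]
    return np.linalg.norm(np.maximum(q,0),axis=1)+np.minimum(q.max(1),0)
B=np.array
def dist(P,s,jx,jy):
    a=np.radians(35); ax=B([0,-np.sin(a),np.cos(a)]); W=P-B([-.06,-.165,.085]); t=W@ax; rr=np.linalg.norm(W-t[:,None]*ax,axis=1)
    wheel=np.hypot(rr-.044,t)-.006
    D=[sdf(P,B([0,.015,.006]),B([.072,.115,.006])),sdf(P,B([0,.03,.016]),B([.036,.075,.004])),
       sdf(P,B([0,-.03+s,.069]),B([.065,.017,.009])),cyl(P,(0,-.03+s),.016,.106,.117),
       cyl(P,(jx,jy),.018,.02,.054),cyl(P,(jx,jy),.0165,.054,.068),cyl(P,(.015,-.12),.007,.012,.212),wheel]
    return abs(np.array(D)).min(0)
def fit(X,x0):
    def tr(x,Y):
        c,s=np.cos(x[2]),np.sin(x[2]); L=(Y[:,:2]-x[:2])@B([[c,-s],[s,c]]); return np.c_[L,Y[:,2]]
    L=tr(x0,X); m=(abs(L[:,0])<.09)&(L[:,1]>-.24)&(L[:,1]<.14)&(X[:,2]>.008)&(X[:,2]<.2); Y=X[m]
    f=lambda x: dist(tr(x,Y),*x[3:])
    r=least_squares(f,x0,loss="cauchy",f_scale=.0025,x_scale=[.01,.01,.05,.01,.01,.01],diff_step=1e-4); return r.x,np.median(f(r.x)),r.cost
if __name__=="__main__":
    A=np.load("c.npy"); h=len(A)
    X1,X2=[],[]
    p1=env.get_image("scene"); p2=env.get_image("side"); X1=cloud(p1);X2=cloud(p2)
    for X in (X1,X2,np.vstack([X1,X2])):
        best=min((fit(X,B([.612+dx*.245,-.07+dx*.969,-.248,s,0,.06])) for dx,s in ((0,0),(-.01,.01),(.005,0))),key=lambda r:r[2])
        x=best[0]; R=B([[np.cos(x[2]),-np.sin(x[2])],[np.sin(x[2]),np.cos(x[2])]])
        print(x,np.degrees(x[2]),best[1:]); print(" jar",x[:2]+R@x[4:6],"hub",x[:2]+R@[-.06,-.165],"plg",x[:2]+R@[0,-.03+x[3]])
    # tray fit: floor points region edges
    for X in (X1,X2):
        m=(X[:,2]>.009)&(X[:,2]<.018)&(abs(X[:,0]-.52)<.13)&(abs(X[:,1]-.31)<.14); Y=X[m]; print(len(Y),cv2.minAreaRect(Y[:,:2].astype(np.float32)),np.percentile(Y,[1,50,99],axis=0)[:,:2].ravel())
        for lo,hi in ((.03,.06),):
            m=(X[:,2]>.04)&(X[:,2]<.056)&(abs(X[:,0]-.52)<.12)&(abs(X[:,1]-.31)<.12); Y=X[m][:,:2]
            _,l,c=cv2.kmeans(Y.astype(np.float32),2,None,(3,50,1e-5),3,0); print("jars",c)
E
python3 fit.py
```

```text
[ 0.6098 -0.0776 -0.2501  0.0118  0.0027  0.0701] -14.331402395554559 (np.float64(0.001731257509631697), np.float64(0.019482891359075605))
 jar [ 0.6298 -0.0104] hub [ 0.5108 -0.2226] plg [ 0.6053 -0.0953]
[ 0.6112 -0.0783 -0.2568  0.011   0.001   0.0644] -14.714148190534171 (np.float64(0.0018974085931169234), np.float64(0.014209430370291865))
 jar [ 0.6285 -0.0163] hub [ 0.5113 -0.2227] plg [ 0.6064 -0.0967]
[ 0.6102 -0.0779 -0.2514  0.0114  0.0022  0.0703] -14.406856653052655 (np.float64(0.001803593677159575), np.float64(0.033749500934118735))
 jar [ 0.6298 -0.0104] hub [ 0.511  -0.2228] plg [ 0.6056 -0.0959]
452 ((0.5103066563606262, 0.2785780727863312), (0.20720182359218597, 0.21541863679885864), 88.8734359741211) [0.4051 0.1781 0.5393 0.3196 0.6176 0.3817]
jars [[0.4726 0.2492]
 [0.5716 0.3402]]
189 ((0.5102141499519348, 0.2760954201221466), (0.21035714447498322, 0.20824569463729858), 89.45576477050781) [0.4063 0.1721 0.5028 0.2731 0.6139 0.381 ]
jars [[0.4617 0.2499]
 [0.5647 0.3348]]
```

```bash
cat > tray.py <<'E'
from h import *
from b import cloud
np.set_printoptions(precision=4,suppress=True)
for c in ("scene","side"):
    p=env.get_image(c); X=cloud(p)
    m=(X[:,2]>.0095)&(X[:,2]<.018)&(abs(X[:,0]-.51)<.13)&(X[:,1]>.222)&(X[:,1]<.41); Y=X[m][:,:2].astype(np.float32)
    print(c,len(Y),cv2.minAreaRect(Y),np.percentile(Y,[1,99],axis=0))
    m=(X[:,2]>.049)&(X[:,2]<.056)&(abs(X[:,0]-.52)<.12)&(abs(X[:,1]-.31)<.12); Y=X[m][:,:2].astype(np.float32)
    _,l,k=cv2.kmeans(Y,2,None,(3,50,1e-5),3,0)
    for i in (0,1): print("jar",len(Y[l[:,0]==i]),cv2.minEnclosingCircle(Y[l[:,0]==i]))
E
python3 tray.py
```

```text
scene 397 ((0.5109685659408569, 0.3123551607131958), (0.13951067626476288, 0.21349206566810608), 88.91618347167969) [[0.4056 0.2417]
 [0.617  0.3821]]
jar 71 ((0.4786307215690613, 0.2392682433128357), 0.06378858536481857)
jar 87 ((0.5685179829597473, 0.3421650826931), 0.01633915677666664)
side 162 ((0.5105449557304382, 0.30888158082962036), (0.1442122608423233, 0.2084289938211441), 89.11215209960938) [[0.4061 0.2369]
 [0.6142 0.3812]]
jar 29 ((0.444379061460495, 0.26929140090942383), 0.017622793093323708)
jar 21 ((0.5643401145935059, 0.33804160356521606), 0.01722337119281292)
```

Request:
{"fn": "servo_tool", "kwargs": {"deltas": "1 -32.5 -18 0 0 0 0;1 -32.5 -18 0 0 0 0;1 -32.5 -18 0 0 0 0;1 -32.5 -18 0 0 0 0;1 -32.5 -18 0 0 0 0;1 -32.5 -18 0 0 0 0;1 -32.5 -18 0 0 0 0;1 -32.5 -18 0 0 0 0", "newtons": 30}}

```text
time_s: 1.87
position: [0.3939, 0.2775, 0.2315]
tool_rot: [[-0.927, 0.374, 0.0], [0.374, 0.927, 0.0], [-0.0, 0.0, -1.0]]
ft_force: [1.1, 1.0, 0.7]
grip_width: 0.0856
gripper_force: 0.0
```

Request:
{"fn": "servo_tool", "kwargs": {"deltas": "1 -32.5 -18 0 0 0 0;1 -32.5 -18 0 0 0 0;1 -32.5 -18 0 0 0 0;1 -32.5 -18 0 0 0 0;1 -32.5 -18 0 0 0 0;1 -32.5 -18 0 0 0 0;1 -32.5 -18 0 0 0 0;1 0 0 0 0 0 0.12"}}

```text
time_s: 2.53
position: [0.5601, 0.0722, 0.2306]
tool_rot: [[-0.874, 0.485, 0.001], [0.485, 0.874, -0.001], [-0.001, -0.001, -1.0]]
ft_force: [-0.9, -1.3, -0.8]
grip_width: 0.0854
gripper_force: 0.0
```

Request:
{"fn": "servo_tool", "kwargs": {"deltas": "1 0 0 0 0 0 0.12;1 0 0 0 0 0 0.12;1 0 0 0 0 0 0.12;1 0 0 0 0 0 0.12;1 0 0 0 0 0 0.12;1 0 0 0 0 0 0.12;1 0 0 0 0 0 0.12;1 0 0 0 0 0 0.12"}}

```text
time_s: 3.2
position: [0.5568, 0.0771, 0.2313]
tool_rot: [[-0.101, 0.995, -0.0], [0.995, 0.101, 0.0], [0.0, -0.0, -1.0]]
ft_force: [0.5, -0.1, 0.6]
grip_width: 0.0852
gripper_force: 0.0
```

Request:
{"fn": "servo_tool", "kwargs": {"deltas": "1 0 0 0 0 0 0.12;1 0 0 0 0 0 0.12;1 0 0 0 0 0 0.12;1 0 0 0 0 0 0"}}

```text
time_s: 3.53
position: [0.5569, 0.0771, 0.2313]
tool_rot: [[0.254, 0.967, 0.0], [0.967, -0.254, 0.0], [0.0, -0.0, -1.0]]
ft_force: [0.0, -0.4, -0.1]
grip_width: 0.0857
gripper_force: 0.0
```

```bash
cat > w.py <<'E'
from h import *
from fit import *
import sys
p=env.get_image("wrist"); save(p,sys.argv[1],s=1.5)
print("cam",np.linalg.inv(np.array(p["world_to_cam"]))[:3,3])
for n in ("jar","plunger_top","wheel_hub","knob_mid"):
    for r in env.spot_point(n,p)[:4]: print(n,r["conf"],np.array(r["uv"]),at_d(p,r["uv"]))
x,m,c=fit(cloud(p),B([.6102,-.0779,-.2514,.0114,.0022,.070]))
R=B([[np.cos(x[2]),-np.sin(x[2])],[np.sin(x[2]),np.cos(x[2])]])
print(x,m," jar",x[:2]+R@x[4:6],"hub",x[:2]+R@[-.06,-.165],"plg",x[:2]+R@[0,-.03+x[3]])
E
python3 w.py wrist0.png
```

```text
cam [0.575  0.1456 0.3741]
jar 0.94 [97.  5.] [0.4535 0.261  0.0422]
jar 0.93 [338.6 216.4] [0.628  0.0056 0.0606]
jar 0.92 [193.2  69.1] [0.5241 0.1829 0.0485]
jar 0.62 [426.9 112.6] [0.7427 0.0832 0.0336]
plunger_top 0.92 [347.9 335.8] [ 0.6048 -0.0929  0.1169]
[ 0.6093 -0.0783 -0.2599  0.0115  0.0022  0.0705] 0.0006378229517443774  jar [ 0.6296 -0.0108] hub [ 0.5089 -0.2223] plg [ 0.6045 -0.0961]
```

View pics/wrist0.png

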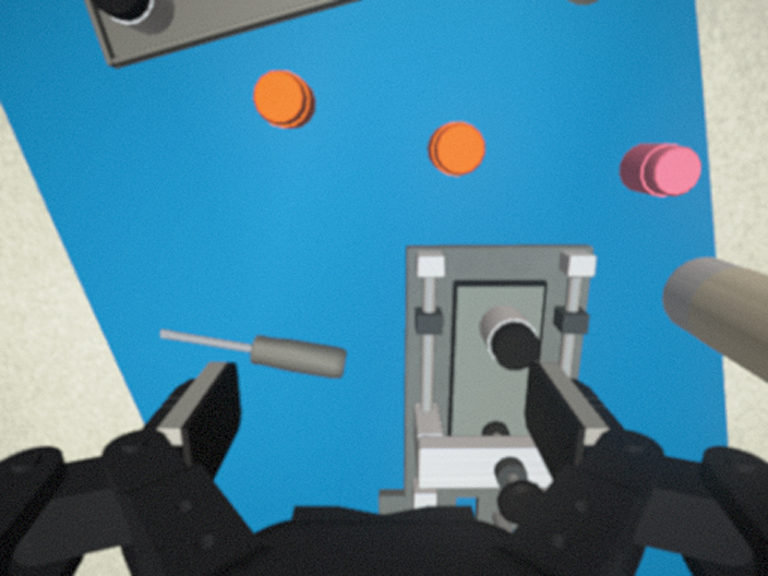

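Request:
{"fn": "servo_tool", "kwargs": {"deltas": "1 -22.2 30.9 0 0 0 0;1 -22.2 30.9 0 0 0 0;1 -22.1 30.8 0 0 0 0;1 0 0 35 0 0 0;1 0 0 35 0 0 0;1 0 0 35 0 0 0;1 0 0 0 0 0 0;1 0 0 0 0 0 0"}}

```text
time_s: 4.45
position: [0.6295, -0.0104, 0.1258]
tool_rot: [[0.249, 0.968, -0.003], [0.968, -0.249, 0.001], [-0.0, -0.003, -1.0]]
ft_force: [0.7, 0.4, 0.7]
grip_width: 0.0851
gripper_force: 0.0
```

```bash
python3 w.py wrist1.png; python3 -c "
from h import *;o=env.observe();print(o['time_s'],o['position'],o['tool_rot'],o['q'])"
```

```text
cam [0.6477 0.0581 0.2686]
jar 0.94 [388.   30.2] [0.7431 0.0763 0.0345]
jar 0.9 [201.    9.6] [0.6275 0.1153 0.0486]
jar 0.74 [256.8 184.2] [0.6343 0.0038 0.0675]
wheel_hub 0.28 [250.8 255.5] [ 0.6106 -0.0688  0.0203]
[ 0.6088 -0.0777 -0.2546  0.0116  0.0032  0.0699] 0.0013408063814882472  jar [ 0.6295 -0.0109] hub [ 0.5091 -0.2223] plg [ 0.6041 -0.0955]
4.7 [ 0.63070307 -0.01051931  0.12866456] [[ 2.49794038e-01  9.68291307e-01  3.85782623e-03]
 [ 9.68298978e-01 -2.49792733e-01 -8.24108779e-04]
 [ 1.65679592e-04  3.94138666e-03 -9.99992219e-01]] [-1.16903531e+01  3.45092354e+01  6.98036475e+01 -1.49944155e-03
  7.54610969e+01  2.77536414e+00]
```

Request:
{"fn": "servo_tool", "kwargs": {"deltas": "1 0 0 30 0 0 0;1 0 0 30 0 0 0;1 0 0 25 0 0 0;1 0 0 9 0 0 0;1 0 0 0 0 0 0;0 0 0 0 0 0 0;0 0 0 0 0 0 0;0 0 0 0 0 0 0", "newtons": 30}}

```text
time_s: 5.37
position: [0.6308, -0.0107, 0.0343]
tool_rot: [[0.25, 0.968, 0.003], [0.968, -0.25, -0.001], [0.0, 0.003, -1.0]]
ft_force: [-0.0, 0.3, 0.2]
grip_width: 0.0514
gripper_force: 0.0
```

Request:
{"fn": "servo_tool", "kwargs": {"deltas": "0 0 0 0 0 0 0;0 0 0 0 0 0 0;0 0 0 0 0 0 0;0 0 0 0 0 0 0"}}

```text
time_s: 5.7
position: [0.6304, -0.0106, 0.0338]
tool_rot: [[0.25, 0.968, 0.002], [0.968, -0.25, -0.0], [0.0, 0.002, -1.0]]
ft_force: [-1.6, -0.1, 5.4]
grip_width: 0.0349
gripper_force: 29.7
```

Request:
{"fn": "servo_tool", "kwargs": {"deltas": "0 0 0 -12 0 0 0;0 0 0 -28 0 0 0;0 0 0 -30 0 0 0;0 0 0 -25 0 0 0;0 15 -11 -5 0 0 0;0 26 -19 0 0 0 0;0 26 -19 0 0 0 0;0 30 -22 0 0 0 0"}}

```text
time_s: 6.37
position: [0.5851, 0.1016, 0.133]
tool_rot: [[0.252, 0.968, 0.001], [0.968, -0.252, -0.0], [0.0, 0.001, -1.0]]
ft_force: [0.8, 0.3, -0.2]
grip_width: 0.0346
gripper_force: 30.3
```

Request:
{"fn": "servo_tool", "kwargs": {"deltas": "0 30 -22 0 0 0 0;0 30 -22 0 0 0 0;0 30 -22 0 0 0 0;0 30 -22 0 0 0 0;0 26 -20 0 0 0 0;0 20 -16 0 0 0 0;0 14.7 -11 0 0 0 0;0 0 0 0 0 0 0"}}

```text
time_s: 7.03
position: [0.4983, 0.3129, 0.1329]
tool_rot: [[0.247, 0.969, 0.0], [0.969, -0.247, 0.001], [0.001, 0.0, -1.0]]
ft_force: [-0.1, 1.2, -0.8]
grip_width: 0.035
gripper_force: 30.3
```

Request:
{"fn": "servo_tool", "kwargs": {"deltas": "0 0 0 0 0 0 0.08;0 0 0 0 0 0 0.1;0 0 0 0 0 0 0.1;0 0 0 0 0 0 0.1;0 0 0 0 0 0 0.1;0 0 0 0 0 0 0.08;0 0 0 0 0 0 0.04;0 0 0 0 0 0 0"}}

```text
time_s: 7.7
position: [0.5003, 0.3093, 0.1327]
tool_rot: [[0.755, 0.656, 0.0], [0.656, -0.755, -0.0], [0.0, 0.0, -1.0]]
ft_force: [-0.6, -0.6, -0.9]
grip_width: 0.0347
gripper_force: 30.3
```

```bash
python3 tray.py; python3 -c "
from h import *;o=env.observe();print(o['time_s'],o['position'],o['tool_rot'],o['grip_width'],o['gripper_force'])
p=env.get_image('scene');save(p,'place.png',(330,150,480,300),4)"
```

```text
scene 404 ((0.5112729668617249, 0.31226879358291626), (0.13955840468406677, 0.2149057537317276), 88.99755096435547) [[0.4053 0.2418]
 [0.6177 0.3821]]
jar 68 ((0.4808151423931122, 0.24261745810508728), 0.06440699100494385)
jar 89 ((0.5686364769935608, 0.3409130275249481), 0.016671903431415558)
side 154 ((0.509931206703186, 0.3087606728076935), (0.1457103043794632, 0.20812852680683136), 88.91404724121094) [[0.4063 0.237 ]
 [0.6136 0.3815]]
jar 21 ((0.4448692798614502, 0.27083849906921387), 0.016771122813224792)
jar 25 ((0.5633724331855774, 0.3372419774532318), 0.016171231865882874)
7.8 [0.50022009 0.30947366 0.13257274] [[ 7.52604740e-01  6.58472466e-01  3.41056573e-04]
 [ 6.58472499e-01 -7.52604788e-01  2.04511435e-05]
 [ 2.70147325e-04  2.09184747e-04 -9.99999942e-01]] 0.034848675041900305 30.28426542878151
```

View pics/place.png

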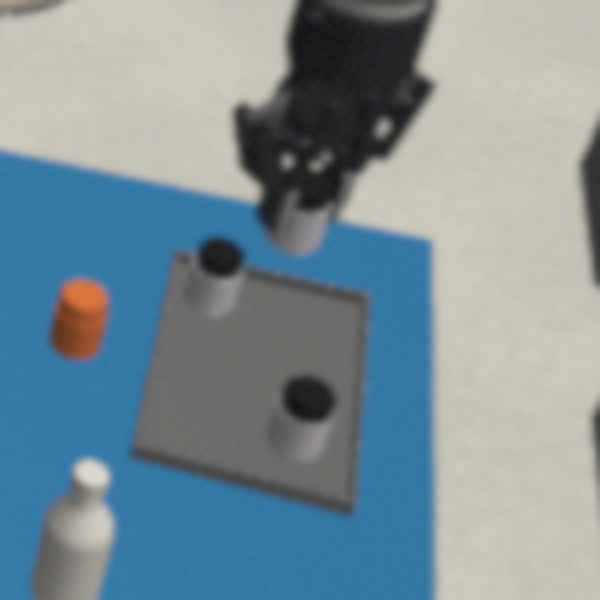

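Request:
{"fn": "servo_tool", "kwargs": {"deltas": "0 0 0 20 0 0 0;0 0 0 30 0 0 0;0 0 0 30 0 0 0;0 0 0 18 0 0 0;0 0 0 9 0 0 0;0 0 0 5 0 0 0;0 0 0 1.5 0 0 0;0 0 0 0 0 0 0"}}

```text
time_s: 8.52
position: [0.5005, 0.3101, 0.0196]
tool_rot: [[0.753, 0.658, 0.001], [0.658, -0.753, 0.0], [0.001, 0.001, -1.0]]
ft_force: [0.7, 0.0, -0.4]
grip_width: 0.0347
gripper_force: 30.3
```

Request:
{"fn": "servo_tool", "kwargs": {"deltas": "0 0 0 1 0 0 0;0 0 0 0.5 0 0 0;0 0 0 0 0 0 0"}}

```text
time_s: 8.77
position: [0.5002, 0.31, 0.018]
tool_rot: [[0.753, 0.658, 0.001], [0.658, -0.753, 0.0], [0.001, 0.0, -1.0]]
ft_force: [-0.9, -0.4, -0.9]
grip_width: 0.0348
gripper_force: 30.3
```

Request:
{"fn": "servo_tool", "kwargs": {"deltas": "0 0 0 0.8 0 0 0;0 0 0 0 0 0 0;0.65 0 0 0 0 0 0;0.65 0 0 0 0 0 0;0.65 0 0 0 0 0 0;0.65 0 0 0 0 0 0;0.65 0 0 0 0 0 0;0.65 0 0 0 0 0 0"}}

```text
time_s: 9.43
position: [0.4999, 0.3099, 0.0164]
tool_rot: [[0.753, 0.658, -0.0], [0.658, -0.753, -0.0], [-0.0, -0.0, -1.0]]
ft_force: [0.3, -0.5, 0.5]
grip_width: 0.0555
gripper_force: 0.0
```

Request:
{"fn": "servo_tool", "kwargs": {"deltas": "0.65 0 0 -15 0 0 0;0.65 0 0 -30 0 0 0;0.65 0 0 -40 0 0 0;0.65 0 0 -40 0 0 0;0.65 0 0 -40 0 0 0;0.65 0 0 -40 0 0 0;0.65 0 0 -40 0 0 0;0.65 0 0 -15 0 0 0"}}

```text
time_s: 10.1
position: [0.5007, 0.3103, 0.2827]
tool_rot: [[0.753, 0.658, 0.008], [0.658, -0.753, 0.003], [0.008, 0.003, -1.0]]
ft_force: [0.8, 0.5, 0.2]
grip_width: 0.0553
gripper_force: 0.0
```

```bash
cat > k.py <<'E'
from h import *
from b import cloud
np.set_printoptions(precision=4,suppress=True)
for c in ("scene","side"):
    p=env.get_image(c)
    for n in ("jar","knob_mid","wheel_hub"):
        for r in env.spot_point(n,p)[:4]: print(c,n,r["conf"],np.array(r["uv"]),at_d(p,r["uv"]))
    # knob: cloud points in wheel frame with t in 12..45mm
    X=cloud(p); a=-.2565; px=np.array([np.cos(a),np.sin(a),0]); py=np.array([-np.sin(a),np.cos(a),0]); z=np.array([0,0,1.])
    s,cc=np.sin(np.radians(35)),np.cos(np.radians(35)); ax=-s*py+cc*z; bx=cc*py+s*z
    W=X-np.array([.5095,-.2225,.085]); u,v,t=W@px,W@bx,W@ax; r=np.hypot(u,v)
    m=(t>.014)&(t<.045)&(r<.055)
    print("knob pts",m.sum(),"u,v(b),t med",np.median(np.c_[u,v,t][m],0),np.percentile(np.c_[u,v,t][m],[5,95],axis=0))
    m=(abs(t)<.009)&(r<.06)&(r>.034); print("rim circ",cv2.minEnclosingCircle(np.c_[u,v][m].astype(np.float32)),np.median(t[m]))
    if c=="side": save(p,"k_side.png",(210,180,300,300),4.8)
o=env.observe();print(o["time_s"],o["position"])
E
python3 k.py
```

```text
scene jar 0.71 [318.4 255.5] [0.6405 0.1295 0.0194]
scene jar 0.71 [288.3 289.6] [0.7749 0.0862 0.0218]
scene jar 0.66 [393.6 239.8] [0.519  0.3098 0.0239]
scene jar 0.55 [399.9 265.5] [0.5903 0.3351 0.0056]
scene knob_mid 0.48 [215.3 170.2] [ 0.4798 -0.2306  0.099 ]
scene wheel_hub 0.54 [215.3 180. ] [ 0.5189 -0.2134  0.0937]
knob pts 58 u,v(b),t med [-0.0279 -0.0055  0.0284] [[-0.0373 -0.014   0.016 ]
 [-0.0228 -0.0016  0.0413]]
rim circ ((0.0045269024558365345, 0.004759481642395258), 0.04956740140914917) 0.0013515215606562194
side jar 0.63 [278.  193.7] [0.7532 0.0609 0.0035]
side jar 0.63 [205.1 189.1] [0.5192 0.1704 0.0102]
side jar 0.53 [177.4 178.2] [0.4402 0.2534 0.0198]
side jar 0.5 [237.2 190.8] [0.618  0.11   0.0205]
side knob_mid 0.69 [196.3 229.1] [0.4395 0.0041 0.0045]
side knob_mid 0.5 [231.7 265.1] [ 0.4709 -0.2437  0.115 ]
side wheel_hub 0.94 [243.3 261.5] [ 0.5089 -0.2264  0.0893]
knob pts 40 u,v(b),t med [-0.0322 -0.0123  0.0416] [[-0.0396 -0.0195  0.0383]
 [-0.026  -0.005   0.0437]]
rim circ ((0.00156403926666826, -0.00045008701272308826), 0.05015452206134796) 0.004308432766336249
10.5 [0.4996 0.3098 0.275 ]
```

View pics/k_side.png

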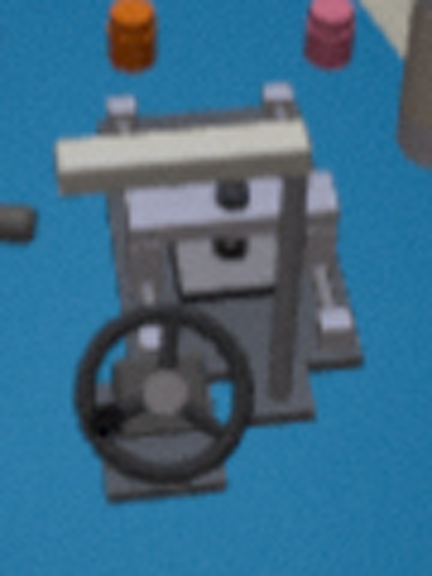

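Request:
{"fn": "servo_tool", "kwargs": {"deltas": "0.65 0 0 0 0 0 -0.12;0.65 0 0 0 0 0 -0.12;0.65 0 0 0 0 0 -0.12;0.65 0 0 0 0 0 -0.12;0.65 0 0 0 0 0 -0.116;0.65 -20 0 0 0 0 0;0.65 -35 0 0 0 0 0;0.65 -39 0 0 0 0 0"}}

```text
time_s: 11.17
position: [0.4755, 0.2187, 0.2751]
tool_rot: [[0.252, 0.968, -0.002], [0.968, -0.252, -0.0], [-0.001, -0.002, -1.0]]
ft_force: [0.6, -0.6, 1.2]
grip_width: 0.0553
gripper_force: 0.0
```

Request:
{"fn": "servo_tool", "kwargs": {"deltas": "0.65 -40 0 0 0 0 0;0.65 -40 0 0 0 0 0;0.65 -40 0 0 0 0 0;0.65 -40 0 0 0 0 0;0.65 -40 0 0 0 0 0;0.65 -40 0 0 0 0 0;0.65 -40 0 0 0 0 0;0.65 -40 0 0 0 0 0"}}

```text
time_s: 11.83
position: [0.3936, -0.0919, 0.276]
tool_rot: [[0.254, 0.967, -0.001], [0.967, -0.254, 0.0], [0.0, -0.001, -1.0]]
ft_force: [1.4, 0.0, 1.0]
grip_width: 0.0553
gripper_force: 0.0
```

Request:
{"fn": "servo_tool", "kwargs": {"deltas": "0.5 -40 3 0 0 0 0;0.5 -40 3 0 0 0 0;0.5 -30 3 0 0 0 0;0.5 0 0 0 0 0.11 0;0.5 0 0 0 0 0.12 0;0.5 0 0 0 0 0.12 0;0.5 0 0 0 0 0.12 0;0.5 0 0 0 0 0.11 0"}}

```text
time_s: 12.5
position: [0.3753, -0.1997, 0.2764]
tool_rot: [[0.212, 0.967, 0.142], [0.806, -0.255, 0.535], [0.553, 0.001, -0.833]]
ft_force: [0.1, 0.1, -0.2]
grip_width: 0.0427
gripper_force: 0.0
```

Request:
{"fn": "servo_tool", "kwargs": {"deltas": "0.5 0 0 0 0 0.031 0;0.5 0 0 0 0 0 0;0.5 0 0 0 0 0 0"}}

```text
time_s: 12.75
position: [0.3754, -0.199, 0.2762]
tool_rot: [[0.209, 0.967, 0.145], [0.793, -0.254, 0.553], [0.572, -0.001, -0.82]]
ft_force: [0.4, 0.8, 0.1]
grip_width: 0.0428
gripper_force: 0.0
```

```bash
cat > tgt.py <<'E'
from h import *
import sys
np.set_printoptions(precision=4,suppress=True)
u,v,t=map(float,sys.argv[1:4])
a=-.2565; px=np.array([np.cos(a),np.sin(a),0]); py=np.array([-np.sin(a),np.cos(a),0]); z=np.array([0,0,1.])
s,c=np.sin(np.radians(35)),np.cos(np.radians(35)); ax=-s*py+c*z; bx=c*py+s*z
hub=np.array([.5092,-.2225,.085]); P=hub+(u*px+v*bx+t*ax)/1e3
o=env.observe(); R=np.array(o["tool_rot"]); p=np.array(o["position"])
G=np.c_[bx,px,-ax]
print("t",o["time_s"],"pos",p,"target",P,"delta tool mm",R.T@(P-p)*1e3,"turn",cv2.Rodrigues(R.T@G)[0].ravel())
w=p-hub; print("uvt now",w@px*1e3,w@bx*1e3,w@ax*1e3,"q",o["q"])
E
python3 tgt.py -33 -12.5 85
```

```text
t 12.75 pos [ 0.3754 -0.199   0.2762] target [ 0.4623 -0.2712  0.1475] delta tool mm [-112.6945  102.4904   78.2425] turn [-0.0004  0.0019 -0.001 ]
uvt now -135.35176573384294 100.44316054349116 163.06519803105567 q [-59.4373  14.9042  84.9873  24.8369 104.8335 -43.5782]
```

Request:
{"fn": "servo_tool", "kwargs": {"deltas": "0.5 -30 0 0 0 0 0;0.5 -35 10 0 0 0 0;0.5 -30 25 0 0 0 0;0.5 -18 30 10 0 0 0;0.5 0 26 25 0 0 0;0.5 0 11 25 0 0 0;0.5 0 0 18 0 0 0;0.5 0 0 0 0 0 0"}}

```text
time_s: 13.42
position: [0.4624, -0.2679, 0.1459]
tool_rot: [[0.207, 0.968, 0.141], [0.792, -0.25, 0.557], [0.574, -0.004, -0.818]]
ft_force: [-0.0, 0.4, 0.2]
grip_width: 0.0429
gripper_force: 0.0
```

```bash
python3 tgt.py -33 -12.5 85; cat > kw.py <<'E'
from h import *
from b import cloud
np.set_printoptions(precision=4,suppress=True)
p=env.get_image("wrist"); save(p,"kw.png")
X=cloud(p); a=-.2565; px=np.array([np.cos(a),np.sin(a),0]); py=np.array([-np.sin(a),np.cos(a),0]); z=np.array([0,0,1.])
s,cc=np.sin(np.radians(35)),np.cos(np.radians(35)); ax=-s*py+cc*z; bx=cc*py+s*z
W=X-np.array([.5092,-.2225,.085]); u,v,t=W@px,W@bx,W@ax; r=np.hypot(u,v)
m=(t>.037)&(t<.048)&(r<.055); Y=np.c_[u,v][m].astype(np.float32)
print("knob top",m.sum(), cv2.minEnclosingCircle(Y) if m.sum() else 0, np.median(Y,0) if m.sum() else 0, np.median(t[m]))
m=(abs(t-.004)<.006)&(r<.06)&(r>.037); print("rim",m.sum(),cv2.minEnclosingCircle(np.c_[u,v][m].astype(np.float32)),np.median(t[m]))
E
python3 kw.py
```

```text
t 13.4167 pos [ 0.4624 -0.2679  0.1459] target [ 0.4623 -0.2712  0.1475] delta tool mm [-1.7585  0.7076 -3.1122] turn [-0.0053 -0.0011  0.001 ]
uvt now -33.72579011371978 -10.738725689547513 81.89355889364718 q [-55.4231  32.9126  78.569   25.6276  93.0252 -45.1558]
knob top 656 ((-0.033089529722929, -0.011060994118452072), 0.009223767556250095) [-0.0326 -0.0095] 0.04259430719194222
rim 5454 ((0.0012172337155789137, 0.0010133542818948627), 0.049879204481840134) 0.005073389920800071
```

View pics/kw.png

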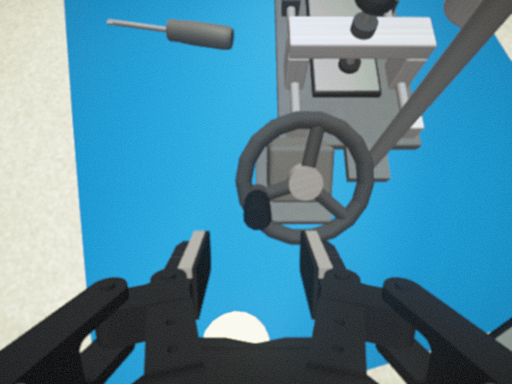

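```bash
python3 tgt.py -33.1 -11 13
```

```text
t 13.4667 pos [ 0.4623 -0.2695  0.1477] target [ 0.473  -0.23    0.0893] delta tool mm [ 0.0293  0.5209 71.2371] turn [-0.0028  0.0004  0.0014]
uvt now -33.424293052191935 -10.999500718546631 84.23828341443443 q [-55.5377  32.8076  78.3832  25.6272  93.1687 -45.1454]
```

Request:
{"fn": "servo_tool", "kwargs": {"deltas": "0.5 0 0.3 20 0 0 0;0.5 0 0 25 0 0 0;0.5 0 0 17 0 0 0;0.5 0 0 9 0 0 0;0.5 0 0 0 0 0 0;0 0 0 0 0 0 0;0 0 0 0 0 0 0;0 0 0 0 0 0 0", "newtons": 30}}

```text
time_s: 14.13
position: [0.4727, -0.2332, 0.0909]
tool_rot: [[0.208, 0.967, 0.147], [0.793, -0.255, 0.553], [0.572, 0.002, -0.82]]
ft_force: [-2.4, -1.8, 5.0]
grip_width: 0.0169
gripper_force: 29.1
```

Request:
{"fn": "servo_tool", "kwargs": {"deltas": "0 0 0 0 0 0 0;0 0 0 0 0 0 0;0 0 0 0 0 0 0"}}

```text
time_s: 14.38
position: [0.4727, -0.2332, 0.0909]
tool_rot: [[0.208, 0.967, 0.147], [0.793, -0.255, 0.553], [0.572, 0.002, -0.82]]
ft_force: [-3.1, -3.0, 6.1]
grip_width: 0.017
gripper_force: 29.3
```

```bash
python3 tgt.py -33.1 -11 13; python3 - <<'E'
import numpy as np
a0=-160.7
for k in range(0,24):
    a=np.radians([a0-15*k,a0-15*(k+1)]); d=36*(np.exp(1j*a[1])-np.exp(1j*a[0])); print(k,"x(v) %.1f y(u) %.1f"%(d.imag,d.real))
E
```

```text
t 14.3833 pos [ 0.4727 -0.2332  0.0909] target [ 0.473  -0.23    0.0893] delta tool mm [ 1.6387 -0.5387  3.0482] turn [0.0023 0.0014 0.0002]
uvt now -32.567807517249044 -12.634200591393789 16.05171953765914 q [-52.6229  35.4215  84.8391  27.1114  83.635  -46.7547]
0 x(v) 9.2 y(u) -1.9
1 x(v) 9.4 y(u) 0.5
2 x(v) 8.9 y(u) 2.9
3 x(v) 7.9 y(u) 5.1
4 x(v) 6.3 y(u) 7.0
5 x(v) 4.2 y(u) 8.4
6 x(v) 1.9 y(u) 9.2
7 x(v) -0.5 y(u) 9.4
8 x(v) -2.9 y(u) 8.9
9 x(v) -5.1 y(u) 7.9
10 x(v) -7.0 y(u) 6.3
11 x(v) -8.4 y(u) 4.2
12 x(v) -9.2 y(u) 1.9
13 x(v) -9.4 y(u) -0.5
14 x(v) -8.9 y(u) -2.9
15 x(v) -7.9 y(u) -5.1
16 x(v) -6.3 y(u) -7.0
17 x(v) -4.2 y(u) -8.4
18 x(v) -1.9 y(u) -9.2
19 x(v) 0.5 y(u) -9.4
20 x(v) 2.9 y(u) -8.9
21 x(v) 5.1 y(u) -7.9
22 x(v) 7.0 y(u) -6.3
23 x(v) 8.4 y(u) -4.2
```

Request:
{"fn": "servo_tool", "kwargs": {"deltas": "0 0 0 -2 0 0 0;0 4.6 -1.2 0 0 0 0;0 4.6 -0.7 0 0 0 0;0 9.4 0.5 0 0 0 0;0 8.9 2.9 0 0 0 0;0 7.9 5.1 0 0 0 0;0 6.3 7 0 0 0 0;0 0 0 0 0 0 0"}}

```text
time_s: 15.05
position: [0.4957, -0.2032, 0.1156]
tool_rot: [[0.207, 0.967, 0.146], [0.794, -0.254, 0.553], [0.572, 0.002, -0.82]]
ft_force: [8.5, -1.2, -11.1]
grip_width: 0.0169
gripper_force: 30.9
```

```bash
python3 tgt.py 0 0 15; python3 -c "
from h import *
o=env.observe();print(o['ft_force'],o['grip_width'],o['gripper_force'], np.array(o['tool_rot']).T@o['ft_force'])"
```

```text
t 15.05 pos [ 0.4957 -0.2032  0.1156] target [ 0.507  -0.2308  0.0973] delta tool mm [-30.0078  17.8932   1.3873] turn [0.0014 0.002  0.0011]
uvt now -17.928378503729707 29.99056539291619 16.303652619924097 q [-48.8547  33.4625  83.6158  28.4209  84.9244 -42.3694]
[  8.53902474  -1.17423301 -11.05616827] 0.01694199298672066 30.927716574515216 [-5.48797222  8.53806953  9.67037503]
```

Request:
{"fn": "servo_tool", "kwargs": {"deltas": "0 3.4 9 1 0 0 0;0 1.9 9.2 0 0 0 0;0 -0.5 9.4 0 0 0 0;0 -2.9 8.9 0 0 0 0;0 -5.1 7.9 0 0 0 0;0 -7 6.3 0 0 0 0;0 -8.4 4.2 0 0 0 0;0 -9.2 1.9 0 0 0 0"}}

```text
time_s: 15.72
position: [0.5436, -0.2381, 0.1001]
tool_rot: [[0.206, 0.968, 0.144], [0.791, -0.252, 0.558], [0.576, -0.001, -0.817]]
ft_force: [-5.9, 3.4, 4.5]
grip_width: 0.0166
gripper_force: 32.1
```

```bash
cat > s.py <<'E'
from h import *
a=-.2565; px=np.array([np.cos(a),np.sin(a),0]); py=np.array([-np.sin(a),np.cos(a),0]); z=np.array([0,0,1.])
s,c=np.sin(np.radians(35)),np.cos(np.radians(35)); ax=-s*py+c*z; bx=c*py+s*z
o=env.observe(); w=(o["position"]-np.array([.5092,-.2225,.085]))*1e3; u,v=w@px-1.2,w@bx-1
f=o["ft_force"]; A=np.arctan2(v,u); e=np.array([np.cos(A),np.sin(A)]); F=np.array([f@px,f@bx])
print("t %.2f angle %.1f r %.1f t %.1f | F radial %.1f cw-tang %.1f axis %.1f grip %.1f %.4f"%(o["time_s"],np.degrees(A),np.hypot(u,v),w@ax,F@e,F@[e[1],-e[0]],f@ax,o["gripper_force"],o["grip_width"]))
E
python3 s.py
```

```text
t 15.72 angle 3.9 r 36.2 t 16.0 | F radial -6.3 cw-tang -4.5 axis 2.7 grip 32.1 0.0166
```

Request:
{"fn": "servo_tool", "kwargs": {"deltas": "0 -9.4 -0.5 0 0 0 0;0 -8.9 -2.9 0 0 0 0;0 -7.9 -5.1 0 0 0 0;0 -6.3 -7 0 0 0 0;0 -4.2 -8.4 0 0 0 0;0 -1.9 -9.2 0 0 0 0;0 0.5 -9.4 0 0 0 0;0 2.9 -8.9 0 0 0 0"}}

```text
time_s: 16.38
position: [0.4868, -0.2547, 0.0789]
tool_rot: [[0.208, 0.967, 0.149], [0.793, -0.255, 0.553], [0.573, 0.003, -0.819]]
ft_force: [8.3, 1.0, 3.3]
grip_width: 0.0168
gripper_force: 32.0
```

```bash
python3 s.py
```

```text
t 16.38 angle -113.0 r 37.7 t 16.1 | F radial -7.1 cw-tang -5.4 axis 1.0 grip 32.0 0.0168
```

Request:
{"fn": "servo_tool", "kwargs": {"deltas": "0 5.1 -7.9 0 0 0 0;0 7 -6.3 0 0 0 0;0 8.4 -4.2 0 0 0 0;0 9.2 -1.9 0 0 0 0;0 9.4 0.5 0 0 0 0;0 8.9 2.9 0 0 0 0;0 7.9 5.1 0 0 0 0;0 6.3 7 0 0 0 0"}}

```text
time_s: 17.05
position: [0.4937, -0.2038, 0.1146]
tool_rot: [[0.209, 0.967, 0.144], [0.793, -0.254, 0.554], [0.572, -0.002, -0.82]]
ft_force: [-5.2, -5.2, 2.2]
grip_width: 0.0167
gripper_force: 32.3
```

```bash
python3 s.py; python3 w.py wx.png | tail -1; python3 s.py
```

```text
t 17.05 angle 127.2 r 34.6 t 16.1 | F radial -0.9 cw-tang -5.4 axis 5.5 grip 32.3 0.0167
[ 0.6083 -0.0781 -0.2406  0.0114  0.0022  0.07  ] 0.016434224626930595  jar [ 0.6272 -0.0106] hub [ 0.5108 -0.2241] plg [ 0.6039 -0.0962]
t 17.30 angle 125.1 r 34.4 t 16.1 | F radial 3.9 cw-tang 4.2 axis 5.6 grip 32.4 0.0170
```

Request:
{"fn": "servo_tool", "kwargs": {"deltas": "0 4.2 8.4 0 0 0 0;0 1.9 9.2 0 0 0 0;0 -0.5 9.4 0 0 0 0;0 -2.9 8.9 0 0 0 0;0 -5.1 7.9 0 0 0 0;0 -7 6.3 0 0 0 0;0 -8.4 4.2 0 0 0 0;0 -9.2 1.9 0 0 0 0"}}

```text
time_s: 17.97
position: [0.5434, -0.2394, 0.0991]
tool_rot: [[0.207, 0.967, 0.146], [0.792, -0.253, 0.556], [0.574, 0.001, -0.819]]
ft_force: [-4.1, 1.4, 7.5]
grip_width: 0.0166
gripper_force: 32.5
```

Request:
{"fn": "servo_tool", "kwargs": {"deltas": "0 -9.4 -0.5 0 0 0 0;0 -8.9 -2.9 0 0 0 0;0 -7.9 -5.1 0 0 0 0;0 -6.3 -7 0 0 0 0;0 -4.2 -8.4 0 0 0 0;0 -1.9 -9.2 0 0 0 0;0 0.5 -9.4 0 0 0 0;0 2.9 -8.9 0 0 0 0"}}

```text
time_s: 18.63
position: [0.4868, -0.2547, 0.0788]
tool_rot: [[0.208, 0.967, 0.149], [0.792, -0.256, 0.554], [0.574, 0.003, -0.819]]
ft_force: [8.6, 1.2, 5.2]
grip_width: 0.017
gripper_force: 32.1
```

Request:
{"fn": "servo_tool", "kwargs": {"deltas": "0 5.1 -7.9 0 0 0 0;0 7 -6.3 0 0 0 0;0 8.4 -4.2 0 0 0 0;0 9.2 -1.9 0 0 0 0;0 9.4 0.5 0 0 0 0;0 8.9 2.9 0 0 0 0;0 7.9 5.1 0 0 0 0;0 6.3 7 0 0 0 0"}}

```text
time_s: 19.3
position: [0.4935, -0.2039, 0.1144]
tool_rot: [[0.209, 0.967, 0.144], [0.793, -0.254, 0.554], [0.573, -0.002, -0.82]]
ft_force: [-5.6, -4.6, 3.8]
grip_width: 0.017
gripper_force: 32.5
```

```bash
python3 s.py; cat > sl.py <<'E'
from fit import *
np.set_printoptions(precision=4,suppress=True)
p=env.get_image("scene"); X=cloud(p); x=B([.6098,-.0776,-.2501]); c,s=np.cos(x[2]),np.sin(x[2]); L=np.c_[(X[:,:2]-x[:2])@B([[c,-s],[s,c]]),X[:,2]]
m=(abs(L[:,0])<.04)&(abs(L[:,0])>.02)&(L[:,1]>-.05)&(L[:,1]<.1)&(L[:,2]>.0735)&(L[:,2]<.083)
q=np.percentile(L[m][:,1],[2,50,98]); print("bar y",m.sum(),q,"slide",(q[0]+q[2])/2+.03)
m=(abs(L[:,0])<.02)&(L[:,1]>-.05)&(L[:,1]<.12)&(L[:,2]>.106)&(L[:,2]<.125); q=np.percentile(L[m][:,1],[2,50,98]); print("plunger",m.sum(),q,np.median(L[m],0))
E
python3 sl.py
```

```text
t 19.30 angle 127.6 r 34.6 t 16.1 | F radial 0.5 cw-tang -4.9 axis 6.4 grip 32.5 0.0170
bar y 114 [0.0216 0.0405 0.0545] slide 0.06801793158226363
plunger 93 [0.0242 0.0384 0.0524] [0.0043 0.0384 0.115 ]
```

Request:
{"fn": "servo_tool", "kwargs": {"deltas": "0 4.2 8.4 0 0 0 0;0 1.9 9.2 0 0 0 0;0 -0.5 9.4 0 0 0 0;0 -2.9 8.9 0 0 0 0;0 -5.1 7.9 0 0 0 0;0 -7 6.3 0 0 0 0;0 -8.4 4.2 0 0 0 0;0 -9.2 1.9 0 0 0 0"}}

```text
time_s: 20.02
position: [0.5434, -0.2395, 0.099]
tool_rot: [[0.207, 0.967, 0.146], [0.792, -0.253, 0.556], [0.575, 0.001, -0.818]]
ft_force: [-3.8, 2.1, 8.3]
grip_width: 0.017
gripper_force: 32.6
```

Request:
{"fn": "servo_tool", "kwargs": {"deltas": "0 -9.4 -0.5 0 0 0 0;0 -8.9 -2.9 0 0 0 0;0 -7.9 -5.1 0 0 0 0;0 0 0 0 0 0 0"}}

```text
time_s: 20.35
position: [0.5282, -0.2586, 0.0834]
tool_rot: [[0.209, 0.967, 0.145], [0.791, -0.255, 0.556], [0.575, -0.001, -0.818]]
ft_force: [-6.2, -1.4, 5.7]
grip_width: 0.0167
gripper_force: 32.4
```

```bash
python3 s.py; python3 sl.py
```

```text
t 20.35 angle -45.2 r 37.4 t 16.0 | F radial -4.6 cw-tang 3.3 axis 6.3 grip 32.4 0.0167
bar y 111 [0.0348 0.0543 0.0665] slide 0.08063612277348817
plunger 94 [0.0371 0.0519 0.0645] [0.0053 0.0519 0.1155]
```

Request:
{"fn": "servo_tool", "kwargs": {"deltas": "0 -3.3 -3.3 0 0 0 0;0 -3 -3.7 0 0 0 0;0 0 0 0 0 0 0"}}

```text
time_s: 20.65
position: [0.521, -0.2612, 0.0804]
tool_rot: [[0.208, 0.967, 0.147], [0.791, -0.254, 0.556], [0.575, 0.0, -0.818]]
ft_force: [-2.4, 0.2, 6.6]
grip_width: 0.0168
gripper_force: 32.4
```

```bash
python3 s.py
```

```text
t 20.65 angle -57.8 r 37.6 t 16.0 | F radial -4.2 cw-tang 0.2 axis 5.6 grip 32.4 0.0168
```

Request:
{"fn": "servo_tool", "kwargs": {"deltas": "0 -2.3 -4.1 0 0 0 0;0 -1.9 -4.3 0 0 0 0;0 0 0 0 0 0 0"}}

```text
time_s: 20.9
position: [0.5122, -0.2623, 0.0781]
tool_rot: [[0.208, 0.967, 0.147], [0.791, -0.255, 0.556], [0.575, 0.001, -0.818]]
ft_force: [-1.6, 0.4, 6.6]
grip_width: 0.0167
gripper_force: 32.4
```

```bash
python3 s.py
```

```text
t 20.90 angle -71.7 r 37.8 t 16.0 | F radial -4.1 cw-tang 0.4 axis 5.4 grip 32.4 0.0167
```

Request:
{"fn": "servo_tool", "kwargs": {"deltas": "0 -1.2 -4.4 0 0 0 0;0 -0.8 -4.6 0 0 0 0;0 0 0 0 0 0 0"}}

```text
time_s: 21.15
position: [0.5061, -0.262, 0.0773]
tool_rot: [[0.206, 0.966, 0.154], [0.792, -0.257, 0.553], [0.574, 0.008, -0.819]]
ft_force: [16.5, 1.3, 3.1]
grip_width: 0.0168
gripper_force: 32.0
```

```bash
python3 s.py
```

```text
t 21.15 angle -81.2 r 37.8 t 16.1 | F radial -3.8 cw-tang -16.4 axis -0.6 grip 32.0 0.0168
```

Request:
{"fn": "servo_tool", "kwargs": {"deltas": "0 0 -4 0 0 0 0;0 0.4 -3 0 0 0 0;0 0 0 0 0 0 0"}}

```text
time_s: 21.4
position: [0.5022, -0.2614, 0.0773]
tool_rot: [[0.205, 0.965, 0.161], [0.794, -0.26, 0.549], [0.572, 0.015, -0.82]]
ft_force: [32.1, -0.9, -5.7]
grip_width: 0.0167
gripper_force: 32.2
```

```bash
python3 s.py; python3 sl.py
```

```text
t 21.40 angle -87.1 r 37.8 t 16.3 | F radial -1.1 cw-tang -31.4 axis -8.9 grip 32.2 0.0167
bar y 116 [0.037  0.0558 0.0687] slide 0.0828054063007852
plunger 96 [0.0389 0.0545 0.0663] [0.0054 0.0545 0.1157]
```

Request:
{"fn": "servo_tool", "kwargs": {"deltas": "0 -0.3 4.5 0 0 0 0;0 0 0 0 0 0 0;0 0 0 0 0 0 0;0.5 0 0 0 0 0 0;0.5 0 0 0 0 0 0;0.5 0 0 0 0 0 0;0.5 0 0 0 0 0 0;0.5 0 0 0 0 0 0"}}

```text
time_s: 22.12
position: [0.5008, -0.261, 0.0762]
tool_rot: [[0.209, 0.967, 0.146], [0.792, -0.254, 0.555], [0.574, -0.001, -0.819]]
ft_force: [-0.1, 0.1, 0.2]
grip_width: 0.0426
gripper_force: 0.0
```

```bash
python3 s.py; python3 sl.py
```

```text
t 22.12 angle -89.4 r 38.3 t 15.4 | F radial -0.2 cw-tang 0.1 axis 0.2 grip 0.0 0.0426
bar y 113 [0.0344 0.0541 0.0681] slide 0.08127535913914972
plunger 92 [0.039  0.0531 0.0661] [0.0051 0.0531 0.1157]
```

Request:
{"fn": "servo_tool", "kwargs": {"deltas": "0.5 0 0 -20 0 0 0;0.5 0 0 -30 0 0 0;0.5 0 0 -30 0 0 0;0.3 12 0 -30 0 0 0;0 22 0 -32 0 0 0;0 22 0 -32 0 0 0;0 22 0 -32 0 0 0;0 12 0 -20 0 0 0"}}

```text
time_s: 22.83
position: [0.4868, -0.3151, 0.3173]
tool_rot: [[0.206, 0.967, 0.148], [0.795, -0.254, 0.552], [0.571, 0.004, -0.821]]
ft_force: [-0.2, 0.6, -0.4]
grip_width: -0.0002
gripper_force: 0.0
```

Request:
{"fn": "servo_tool", "kwargs": {"deltas": "0 0 0 0 0 -0.11 0;0 0 0 0 0 -0.12 0;0 0 0 0 0 -0.12 0;0 0 0 0 0 -0.12 0;0 0 0 0 0 -0.11 0;0 0 0 0 0 -0.031 0;0 0 0 0 0 0 0"}}

```text
time_s: 23.42
position: [0.4872, -0.3135, 0.3137]
tool_rot: [[0.252, 0.968, 0.0], [0.968, -0.252, -0.001], [-0.001, 0.001, -1.0]]
ft_force: [0.4, 0.5, -0.1]
grip_width: 0.0001
gripper_force: 0.0
```

```bash
cat > g.py <<'E'
from h import *
import sys
np.set_printoptions(precision=4,suppress=True)
P=np.array(list(map(float,sys.argv[1:4]))); o=env.observe(); R=np.array(o["tool_rot"])
a=-.2565; G=np.c_[[-np.sin(a),np.cos(a),0],[np.cos(a),np.sin(a),0],[0,0,-1]]
print(o["time_s"],o["position"],"d",R.T@(P-o["position"])*1e3,"turn",cv2.Rodrigues(R.T@G)[0].ravel(),o["grip_width"],o["ft_force"])
E
python3 g.py .622 -.0297 .2; python3 sl.py
```

```text
23.4167 [ 0.4872 -0.3135  0.3137] d [308.7939  58.9076 113.3152] turn [0.0006 0.0014 0.0019] 8.783876439285435e-05 [ 0.4166  0.5263 -0.0742]
bar y 115 [0.0347 0.0543 0.0682] slide 0.08146776488575569
plunger 94 [0.0388 0.0533 0.065 ] [0.0052 0.0533 0.1157]
```

Request:
{"fn": "servo_tool", "kwargs": {"deltas": "0 25 5 0 0 0 0;0 38 7.5 0 0 0 0;0 40 7.5 0 0 0 0;0 40 7.5 0 0 0 0;0 40 7.5 0 0 0 0;0 40 7.5 0 0 0 0;0 40 7.5 0 0 0 0;0 30 6 0 0 0 0"}}

```text
time_s: 24.13
position: [0.6163, -0.0439, 0.3125]
tool_rot: [[0.254, 0.967, -0.001], [0.967, -0.254, 0.002], [0.002, -0.002, -1.0]]
ft_force: [-0.3, -0.5, 0.2]
grip_width: 0.0001
gripper_force: 0.0
```

Request:
{"fn": "servo_tool", "kwargs": {"deltas": "0 16 3 0 0 0 0;0 0 0 25 0 0 0;0 0 0 35 0 0 0;0 0 0 35 0 0 0;0 0 0 35 0 0 0;0 0 0 20 0 0 0;0 0 0 0 0 0 0;0 0 0 0 0 0 0"}}

```text
time_s: 24.8
position: [0.6225, -0.032, 0.1626]
tool_rot: [[0.255, 0.967, -0.002], [0.967, -0.255, 0.001], [0.001, -0.002, -1.0]]
ft_force: [-0.4, -1.3, 0.9]
grip_width: 0.0001
gripper_force: 0.0
```

```bash
python3 g.py .622 -.0297 .103; python3 - <<'E'
from fit import *
p=env.get_image("wrist"); save(p,"pl.png",None,1)
for r in env.spot_point("plunger_top",p): print(r["conf"],r["uv"],at_d(p,r["uv"]))
print("expected uv",proj(p,[.622,-.0297,.117]))
E
```

```text
24.8 [ 0.6225 -0.032   0.1626] d [ 2.0601 -0.9611 59.6023] turn [-0.0023 -0.0007 -0.0019] 6.531425886915015e-05 [-0.4361 -1.2886  0.9246]
0.71 [255.6, 208.0] [ 0.6238 -0.0289  0.1172]
expected uv [[253.1814 209.739 ]]
```

View pics/pl.png

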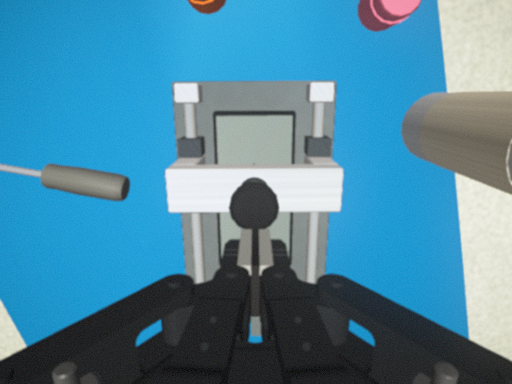

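Request:
{"fn": "servo_tool", "kwargs": {"deltas": "0 2 0 15 0 0 0;0 0 0 15 0 0 0;0 0 0 12 0 0 0;0 0 0 6 0 0 0;0 0 0 4 0 0 0;0 0 0 3 0 0 0;0 0 0 2 0 0 0;0 0 0 0 0 0 0"}}

```text
time_s: 25.57
position: [0.6235, -0.0295, 0.107]
tool_rot: [[0.254, 0.967, 0.002], [0.967, -0.254, -0.001], [-0.0, 0.002, -1.0]]
ft_force: [-2.8, -0.1, 5.1]
grip_width: -0.0001
gripper_force: 2.6
```

```bash
python3 g.py .622 -.0297 .104
```

```text
25.5667 [ 0.6235 -0.0295  0.107 ] d [-0.5421 -1.365   2.9561] turn [ 0.0017  0.0001 -0.0006] -0.00011462887750673038 [-2.7721 -0.1092  5.0993]
```

Not quite at the stop (5 N). Press on until the force rises past 6.5 N.

Request:
{"fn": "servo_tool", "kwargs": {"deltas": "0 0 0 2 0 0 0;0 0 0 2 0 0 0;0 0 0 1 0 0 0;0 0 0 0 0 0 0;0 0 0 0 0 0 0"}}

```text
time_s: 25.98
position: [0.6237, -0.0295, 0.1048]
tool_rot: [[0.254, 0.967, 0.004], [0.967, -0.254, -0.001], [-0.0, 0.004, -1.0]]
ft_force: [-8.4, 0.5, 21.9]
grip_width: 0.0002
gripper_force: 11.4
```

```bash
python3 g.py .622 -.0297 .104; python3 sl.py
```

```text
25.9833 [ 0.6237 -0.0295  0.1048] d [-0.5856 -1.6352  0.7688] turn [ 0.0043  0.0003 -0.0003] 0.00020350071772157977 [-8.4292  0.4645 21.8994]
bar y 111 [0.034  0.0561 0.0681] slide 0.0810359702953244
plunger 47 [0.0464 0.058  0.0637] [0.0095 0.058  0.1159]
```

Request:
{"fn": "servo_tool", "kwargs": {"deltas": "0 0 0 -8 0 0 0;0 0 0 -12 0 0 0;0 0 0 -25 0 0 0;0 0 0 -35 0 0 0;0 0 0 -40 0 0 0;0 0 0 -30 0 0 0;0 0 0 0 0 0 0;0 0 0 0 0 0 0"}}

```text
time_s: 26.7
position: [0.6236, -0.0294, 0.2528]
tool_rot: [[0.254, 0.967, 0.004], [0.967, -0.254, -0.001], [0.0, 0.004, -1.0]]
ft_force: [0.7, 0.4, -0.1]
grip_width: -0.0002
gripper_force: 0.0
```

```bash
python3 g.py .622 -.0297 .25; python3 sl.py; python3 - <<'E'
from h import *
p=env.get_image("scene"); save(p,"end.png",None,1.5)
for r in env.spot_point("jar",p): print(r["conf"],r["uv"],at_d(p,r["uv"]))
print(proj(p,[.5,.31,.004]),proj(p,[.5,.31,.052]))
E
```

```text
26.7 [ 0.6236 -0.0294  0.2528] d [-0.7387 -1.5072  2.8271] turn [ 0.0043 -0.0002 -0.0004] -0.00016821850679996973 [ 0.6837  0.3804 -0.068 ]
bar y 118 [0.0357 0.0556 0.0678] slide 0.08179022565063838
plunger 93 [0.0388 0.0529 0.0653] [0.0049 0.0529 0.1155]
0.84 [288.6, 289.2] [0.77529195 0.08694061 0.02407067]
0.8 [400.1, 261.3] [0.58275906 0.33339206 0.0131178 ]
0.64 [383.9, 226.4] [0.45984124 0.28084459 0.01271121]
0.57 [348.9, 232.9] [0.53626378 0.19099256 0.02672118]
0.55 [394.6, 239.5] [0.51704387 0.31230652 0.0240636 ]
0.49 [320.4, 255.4] [0.6408084  0.13456044 0.0219279 ]
[[392.58790058 240.38098408]] [[396.52469708 227.72007647]]
```

View pics/end.png

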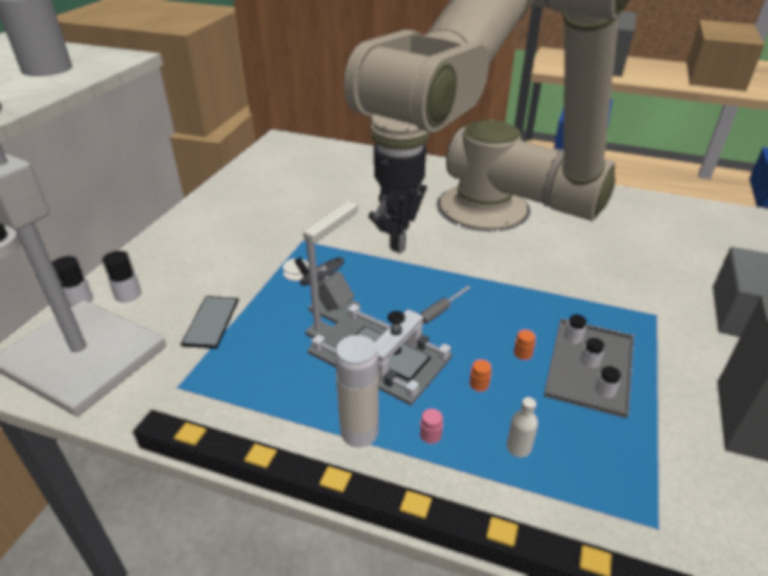

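The picture shows three jars standing in the tray, with ours in the middle at (594,350). The carriage is at its collars, the plunger is up, and the arm is clear.

```bash
python3 -c "
from rig import env
print(env.close_job())"
```

```text
the job is handed in; nothing more can be done
None
```

The job is handed in: the jar stands upright in the tray, the carriage is wound onto its stops, the plunger was pressed fully down and has sprung back up, and the arm is clear; the hand-in call returned no verdict.

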